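# Seat the grinding cup on the tablet mill and hold it down

### The arm

A 7-joint arm with a two-finger parallel gripper is mounted at the origin on the work surface. World frame = base frame: x ahead of the robot, y to its left, z up, the work surface at z = 0. Lengths are in m, angles in degrees, forces in N, time in s.
With the tool pointing down it reaches from about 0.425 to 0.875 m from the base axis. Payload 4.7 kg.
Tool frame: the origin (TCP) lies at the very end of the fingers, on their centre line; the grasp point (between the pads) lies 19 mm behind it; z points along the fingers, y is the line along which they close (so a half turn about z gives the same grasp; the last joint's range is limited). The gripper opens to 87 mm and grips with 3 to 60 N. Pads are 19 mm wide; open, the fingers measure 117 mm over their backs; the gripper's body (75 mm by 190 mm) begins 51 mm behind the grasp point.
Start: joints at [71.568, 18.392, -4.016, 83.108, 1.295, 78.541, -3.26], TCP at [0.214, -0.614, 0.223] pointing down, gripper open.
Joint ranges: [-163.93, 163.93], [-17.29, 119.83], [-79.2, 71.16], [3.27, 140.29], [-89.18, 269.18], [5.43, 117.66], [-154.24, 154.24]. Speed limits (degrees/s): [147.25, 147.25, 180, 180, 180, 180, 180].

### API

Orientations are given as [roll, pitch, yaw] about the fixed x, y, z axes, in that order (R = Rz(yaw) Ry(pitch) Rx(roll)).
In Python, from cell import get_obs, eyes, env gives the robot as it stands.
- The arm moves only by the tool servo_tool, never from a script. Its argument "series" is a list that holds one entry, the list of rows, each a list of 7 numbers: the shift along the tool's x, y, z in units of 300 mm (1.0 is 300 mm), then the turn, a rotation vector about the tool's x, y, z in units of pi rad (1.0 is pi rad), then the opening, from 0 (shut) to 1 (fully open). In form: [[[tx, ty, tz, wx, wy, wz, gripper], ...]]. A call has 1 to 12 rows; each row is the pose to reach, as a shift and turn from the pose commanded when the call began, along the tool's axes at that moment, turning the shorter way round; what a row does not reach only later rows make up. A row lasts 1/12 s, in which the tool goes at most 41.7 mm and 7.16 degrees, less where a joint would pass 70% of its speed; a pose out of reach is approached as far as the arm can. A call with a number of a shift or a turn outside -1 to 1 is refused whole. A call with a gripper value outside its range is refused whole. The fingers move at their own pace and stop on an object; "grip_force" is the grip in N (left out, the last holds). Time passes only in rows, so rows that repeat a pose let the fingers close. It gives the time, the measured TCP pose, the force, the opening and the grip force at its end, in the units of the state.
- get_obs(): the state, without advancing time (a new reading comes with each control period).
- eyes.read_camera(name): name is "scene" or "top"; returns a dict with "frame" (384x512x3 uint8, red, green, blue), "depth" (384x512 float32, m along the optical axis (not along the pixel's ray), 0 where there is no reading), "fx", "fy", "cx", "cy" (pixels), "origin" and "rotation" of the camera in the world. Camera axes: x right, y down, z forward; pixel columns grow to the right and rows downward; lengths in m; the calibration is good to about 2 mm. A picture is of the moment at which its call begins.
- env.sign_off(): hands the job in; it is judged then, once.
The state is a dict: "time_s": time; "qpos": joint angles; "joint_velocities": joint speeds; "effort": joint torques, N m; "tool_pos": TCP position; "tool_rot": TCP orientation; "force": force on the tool from outside, world axes, zero at the start; "wrist_torque": the same for the moment, N m; "grip_width": finger opening in m; "grasp_force": force on a finger pad.
Only numpy, scipy, OpenCV 4.12 (cv2) and the standard library are available. Lean on these libraries where they do the work, as an engineer would, in place of code of your own. Each camera call takes 0.05 s, during which the arm holds its last target. There are 200 camera calls.

### The job

Put the closed grinding cup (the one with the bar grip on its lid) on the tablet mill and hold it there for grinding: lower the stem under the cup into the hole of the drive hub, turn the cup until its splines drop into the hub's slots, and push it fully home so that its skirt presses the spring-loaded start ring down. The mill only runs while it is pressed, so finish with the cup still in the gripper and held fully down; leave everything else on the counter where it stands.

Things in the scene. Friction and masses are not known exactly. Their poses are not given: they have to be found in the camera images.
- cup: the closed grinding cup, tablets inside, about 320 g: steel, 62 mm across, 125 mm tall with the grip bar on its locked grey lid (66 mm across). Lid and cup are one rigid piece. It stands on a black skirt, 64 mm outside, 58 mm inside, 25 mm deep, open below; the cup's flat bottom is at height 25 mm inside it. Origin: centre of the skirt's underside; z up.
- cup_grip (a point): middle of the grip bar on the cup's lid, 111 mm above the cup's underside, axes as the cup's. The bar is 54 mm long along the cup's x axis, 16 mm wide (y), 28 mm high; the lid's flat top lies 14 mm below this point.
- stem_tip (a point): ball-shaped lower end of the drive stem, on the cup's axis, 3 mm above the cup's underside, inside the skirt; axes as the cup's. The stem is a smooth round pin 10 mm across; from 12 to 22 mm above this tip, up to the cup's flat bottom, it bears four splines in a plus shape: radial lugs 6 mm wide, 30 mm tip to tip, lying along the cup's x and y axes.
- mill: the tablet mill's motor base, fixed to the counter: a round white housing 140 mm across with a small control nose on its -x side (reaching 103 mm from the axis) and a flat grey deck at height 75 mm. Origin: on its vertical axis, at counter height; z up. On the deck stand, concentric, the steel drive hub and around it the start ring.
- drive_top (a point): centre of the drive hub's top, 104 mm above the counter. Hub: steel, 46 mm across, with a plus-shaped hole 29 mm deep: crossed slots 8.5 mm wide, open to the rim, along this point's x and y. The cup's pin enters the middle at any angle, the splines only within about 4 degrees of the slots (any quarter turn fits). Cup's underside: 89 mm above the counter with splines resting on the hub, 79 mm fully home.
- drive (a joint): angle of the drive hub about the mill's vertical axis in rad, 0 when its slots lie along the mill's x and y, growing anticlockwise seen from above; starts anywhere in a quarter turn. The standing motor holds it: it takes about 0.35 N m to turn it.
- start_ring (a joint): how far the spring-loaded start ring is pressed down, in m (0 up). Flat aluminium, 51 mm inside, 84 mm outside, top 84 mm above the counter when up. The skirt lands on it when the splines are half in; it takes 4.5 N to begin and 9.5 N at 5 mm, where the fully home cup stops on the hub. The cup's weight alone does not press it down; let go, it lifts the cup again.
- jar_small: bystander: small white ointment jar, 48 mm across, 50 mm tall, standing on the counter, origin at the centre of its underside
- jar_big: bystander: white ointment jar with paper label, 64 mm across, 68 mm tall, standing on the counter, origin at the centre of its underside
- tin: bystander: flat round salve tin, 70 mm across, 24 mm tall, standing on the counter, origin at the centre of its underside
- phial: bystander: amber medicine bottle, 52 mm across, 105 mm tall, standing on the counter, origin at the centre of its underside
- carton: bystander: small carton, 45 x 90 x 35 mm, standing on the counter, origin at the centre of its underside
- knob_pot: bystander: white storage pot, 64 mm across, 98 mm tall with its small round lid knob (no bar grip, no stem): not the grinding cup, standing on the counter, origin at the centre of its underside
- mortar: bystander: white mortar bowl, 96 mm across, 60 mm tall, standing on the counter, origin at the centre of its underside

How it is judged (in metres and radians):
On the way, in this order (a step that is already met when the one before it is completed fails the run):
1. the round pin of the cup's stem is in the middle hole of the drive hub (z of cup in the frame of mill below 0.096 m and horizontal distance between cup and drive_top below 0.004 m and angle between cup's own z axis and vertical below 0.07 rad), for 0.04 s.
2. the cup's splines have meshed with the hub's slots and the cup has sunk in (z of cup in the frame of mill below 0.0845 m and horizontal distance between cup and drive_top below 0.004 m and angle between cup's own z axis and vertical below 0.07 rad and (angle between the x axis of cup and the x axis of drive_top, either way round below 0.15 rad or angle between the x axis of cup and the y axis of drive_top, either way round below 0.15 rad)), for 0.1 s.
At the end, for the whole second after the job is handed in: Fingers still on the cup (over 1.5 N), pressing it home on the mill: start ring at least 3.8 mm down, cup's underside at most 80.5 mm above the mill's foot (79 mm is home), within 4 mm of the hub's axis, upright within 4 degrees, splines in the slots (within 8.6 degrees), at rest (value of joint start_ring above 0.0038 m and z of cup in the frame of mill below 0.0805 m and horizontal distance between cup and drive_top below 0.004 m and angle between cup's own z axis and vertical below 0.07 rad and (angle between the x axis of cup and the x axis of drive_top, either way round below 0.15 rad or angle between the x axis of cup and the y axis of drive_top, either way round below 0.15 rad) and contact force between the fingers and cup above 1.5 N and linear speed of cup below 0.02 m/s); the arm keeps its last pose, push and grip.
It fails at once if a bystander is shifted by more than 30 mm or tipped over (distance of any of jar_small, jar_big, tin, phial, carton, knob_pot, mortar from where it was at the start of the episode above 0.03 m or angle between any of jar_small, jar_big, tin, phial, carton, knob_pot, mortar's own z axis and vertical above 0.5 rad).
It also fails if it takes over 48 s, if anything falls off the work surface, if the arm or the gripper's body presses on something with over 40 N, if the wrist force passes 120 N, or if a joint passes its speed limit or range.

## Working session

There is one attempt and no reset: what is moved stays moved. The work goes in short steps, Python scripts to look and compute and a tool call to move; the robot and the scene stay as the last step left them, time stands still between calls to the robot, and variables do not carry over. Pictures are saved under pics/ and viewed, at most 10 in all, crops included, and the job is handed in when it is done.

Besides the shell and the picture viewer there is one more tool, called after ">>>" by a JSON object that holds its "fn" and its "kwargs", one argument or row to a line. servo_tool: Moves the arm, as the interface text tells. Shifts and turns lie within -1 to 1; 1 stands for 300 mm of shift or pi rad of turn. Its arguments: {"type":"object","properties":{"series":{"type":"array"},"grip_force":{"type":"number"}},"required":["series"]}

```bash
mkdir -p pics; cat > h.py <<'E'
import numpy as np, cv2
from cell import get_obs, eyes, env
def cam(n):
    c=eyes.read_camera(n); return c
def pts(c):
    h,w=c['depth'].shape; v,u=np.mgrid[:h,:w]; d=c['depth']
    P=np.stack([(u-c['cx'])/c['fx']*d,(v-c['cy'])/c['fy']*d,d],-1)
    return P@np.array(c['rotation']).T+np.array(c['origin'])
E
python3 - <<'E'
from h import *
ims=[]
for n in('top','scene'):
    c=cam(n); np.savez('c_'+n,**c); print(n,c['fx'],c['origin'],np.round(c['rotation'],3).tolist())
    cv2.imwrite(f'pics/{n}0.png',cv2.resize(c['frame'][:,:,::-1],(800,600)))
print(get_obs())
E
```

```text
top 468.31733352173046 [ 0.47447977 -0.00366045  1.64900812] [-175.375, 0.07, -89.02]
scene 364.1071574951921 [1.13296853 0.39847337 0.84301019] [-138.522, 0.258, 125.263]
{'time_s': 0.1, 'qpos': array([71.56773537, 18.43573914, -4.016407  , 83.16707942,  1.29529114,
       78.54251771, -3.25959104]), 'joint_velocities': array([-0.02552339, -0.13923251, -0.05609936, -0.16328864,  0.02173056,
       -0.08330652, -0.02121336]), 'effort': array([-1.40328025e-04, -4.92574131e+01, -4.05483562e-01, -3.13399494e+01,
       -6.41250028e-02,  3.94858117e-02,  6.19637854e-05]), 'tool_pos': array([ 0.21398866, -0.61323673,  0.22156781]), 'tool_rot': array([-1.79899917e+02,  5.50649122e-03,  1.92431435e+01]), 'force': array([-0.0772352 ,  0.45217916,  0.20515701]), 'wrist_torque': array([-0.0414843 , -0.00037631,  0.03084404]), 'grasp_force': 0.0, 'grip_width': 0.08684834588798918}
```

View pics/top0.png

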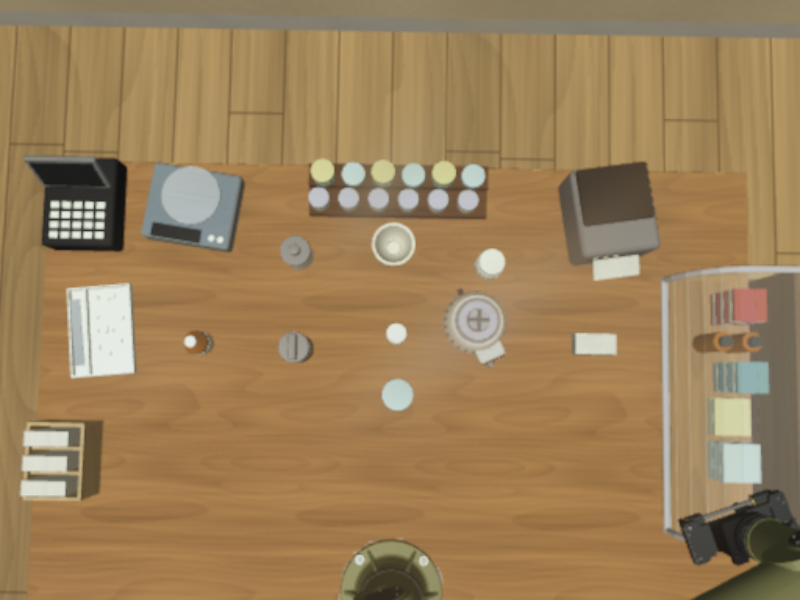

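View pics/scene0.png

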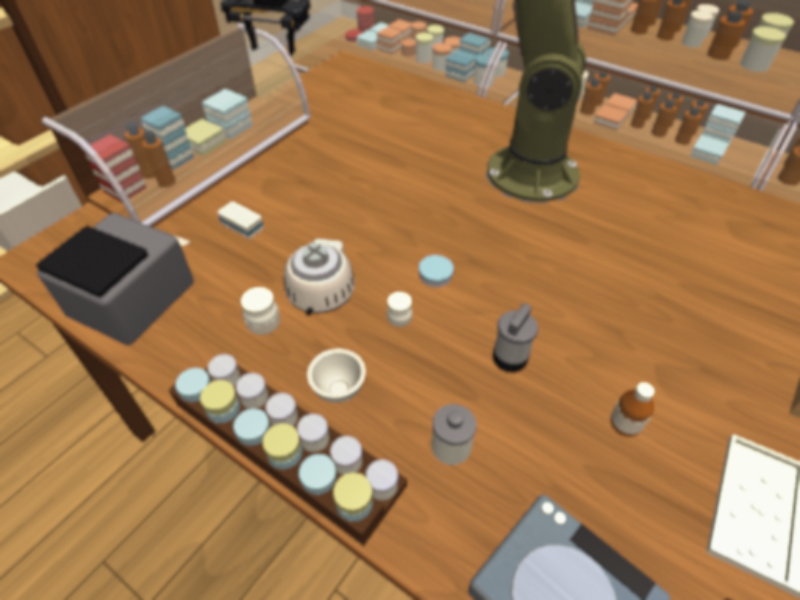

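The top view shows the cup with its bar grip at (294,347) of 800x600, the knob pot at (296,252) and the mill hub with its plus slots at (478,322). The scene view shows the cup at (515,340) and the mill at (318,275).

```bash
cat > h.py <<'E'
import numpy as np, cv2
from scipy.spatial.transform import Rotation as Ro
from cell import get_obs, eyes, env
def cam(n): return eyes.read_camera(n)
def R(c): return Ro.from_euler('xyz',c['rotation'],degrees=True).as_matrix()
def pts(c):
    h,w=c['depth'].shape; v,u=np.mgrid[:h,:w]; d=c['depth']
    P=np.stack([(u-c['cx'])/c['fx']*d,(v-c['cy'])/c['fy']*d,d],-1)
    return P@R(c).T+np.array(c['origin'])
def ray(c,u,v,z):
    d=R(c)@np.array([(u-c['cx'])/c['fx'],(v-c['cy'])/c['fy'],1.]); o=np.array(c['origin'])
    return o+d*(z-o[2])/d[2]
def rect(P,m):
    q=P[m][:,:2].astype(np.float32); return len(q),q.mean(0).round(4),np.median(P[m][:,2]).round(4),cv2.minAreaRect(q)
E
python3 - <<'E'
from h import *
for n in('top','scene'):
    c=dict(np.load(f'c_{n}.npz')); P=pts(c); z=P[...,2]
    g=ray(c,294*.64,347*.64,.125) if n=='top' else ray(c,518*.64,318*.64,.125)
    m0=ray(c,478*.64,322*.64,.104) if n=='top' else ray(c,316*.64,255*.64,.104)
    print(n,g,m0)
    near=lambda p,r: np.hypot(P[...,0]-p[0],P[...,1]-p[1])<r
    for lo,hi in((.118,.135),(.092,.102),(.09,.14)): 
        m=near(g,.05)&(z>lo)&(z<hi)
        if m.sum()>3: print('cup',lo,rect(P,m))
    for lo,hi in((.1,.112),(.08,.09),(.07,.12)): 
        m=near(m0,.05)&(z>lo)&(z<hi)
        if m.sum()>3: print('mill',lo,rect(P,m))
    if n=='top':
        f=c['frame'][:,:,::-1]
        a=cv2.resize(f[195:250,160:215],(400,400),interpolation=cv2.INTER_CUBIC); b=cv2.resize(f[178:238,276:336],(400,400),interpolation=cv2.INTER_CUBIC)
        cv2.imwrite('pics/crop0.png',np.hstack([a,b]))
E
```

```text
top [0.52504566 0.2104904  0.125     ] [ 0.58525111 -0.17443793  0.104     ]
cup 0.118 (80, array([0.5285, 0.2148], dtype=float32), np.float64(0.125), ((0.5287017226219177, 0.2145283967256546), (0.05245259776711464, 0.014047340489923954), 0.8640992045402527))
cup 0.092 (186, array([0.527 , 0.2149], dtype=float32), np.float64(0.0971), ((0.5280876159667969, 0.21493515372276306), (0.06417191028594971, 0.06305629760026932), 45.4211540222168))
cup 0.09 (306, array([0.5283, 0.2139], dtype=float32), np.float64(0.0991), ((0.5287066102027893, 0.21675270795822144), (0.06427552551031113, 0.06527070701122284), 67.03587341308594))
mill 0.1 (86, array([ 0.5926, -0.1754], dtype=float32), np.float64(0.1042), ((0.5939651727676392, -0.17640537023544312), (0.04327327758073807, 0.04304797947406769), 1.0786945819854736))
mill 0.08 (275, array([ 0.5927, -0.1761], dtype=float32), np.float64(0.0841), ((0.5897320508956909, -0.17637483775615692), (0.0852091982960701, 0.08793430030345917), 45.89093017578125))
mill 0.07 (635, array([ 0.5869, -0.1743], dtype=float32), np.float64(0.082), ((0.5859447121620178, -0.
[... 570 characters left out ...]
type=float32), np.float64(0.0989), ((0.5288393497467041, 0.2170073390007019), (0.06517123430967331, 0.06660790741443634), 12.602648735046387))
mill 0.1 (114, array([ 0.5924, -0.1753], dtype=float32), np.float64(0.1048), ((0.5906654000282288, -0.17695258557796478), (0.04619288817048073, 0.0431458055973053), 46.07499694824219))
mill 0.08 (271, array([ 0.6005, -0.1661], dtype=float32), np.float64(0.0851), ((0.5941041111946106, -0.17222042381763458), (0.07307783514261246, 0.08329087495803833), 52.986717224121094))
mill 0.07 (698, array([ 0.6027, -0.1625], dtype=float32), np.float64(0.0845), ((0.5988110303878784, -0.16677671670913696), (0.08931528031826019, 0.0977337509393692), 71.5776138305664))
```

View pics/crop0.png

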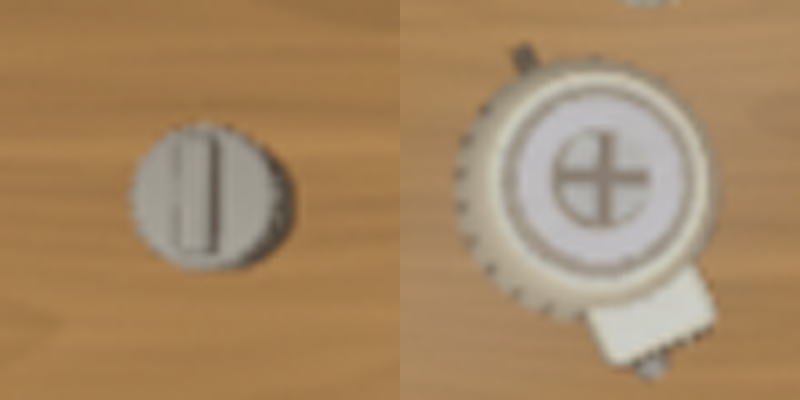

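Left crop: the bar runs nearly up the image, so along world x. Right crop: the plus slots lie almost along the image axes, centred at about (603,178) in the crop. Next I work out the slot angle and the first move.

```bash
cat >> h.py <<'E'
def rel(*targets):
    o=get_obs(); p=np.array(o['tool_pos']); r=Ro.from_euler('xyz',o['tool_rot'],degrees=True)
    print('t',round(o['time_s'],2),p.round(4),np.round(o['tool_rot'],2),'F',np.round(o['force'],2),'grip',round(o['grip_width'],4),round(o['grasp_force'],1))
    for x,y,z,yaw in targets:
        d=r.inv().apply(np.array([x,y,z])-p)/.3
        w=(r.inv()*Ro.from_euler('xyz',[180,0,yaw],degrees=True)).as_rotvec()/np.pi
        print((x,y,z,yaw),d.round(4),w.round(4))
def slots(c,f=8):
    P=ray(c,0,0,.104); 
    g=cv2.cvtColor(c['frame'],cv2.COLOR_RGB2GRAY).astype(np.float32)
    cen=np.array([.5925,-.176])
    N=401; s=np.linspace(-.035,.035,N); X,Y=np.meshgrid(cen[0]+s,cen[1]+s,indexing='ij')
    Q=(np.stack([X,Y,0*X+.104],-1)-np.array(c['origin']))@R(c)
    u=(Q[...,0]/Q[...,2]*c['fx']+c['cx']).astype(np.float32); v=(Q[...,1]/Q[...,2]*c['fy']+c['cy']).astype(np.float32)
    return cv2.remap(g,u,v,cv2.INTER_CUBIC),X,Y
E
python3 - <<'E'
from h import *
c=dict(np.load('c_top.npz')); g,X,Y=slots(c)
cen=np.array([.5925,-.176])
for k in range(4):
    r=np.hypot(X-cen[0],Y-cen[1]); hub=r<.019; th=(g[hub].max()+g[hub].min())/2
    m=hub&(g<th)
    cen=np.array([X[m].mean(),Y[m].mean()])
r=np.hypot(X-cen[0],Y-cen[1]); t=np.arctan2(Y-cen[1],X-cen[0]); m=(r<.02)&(r>.008)
print(cen,np.degrees(np.angle((np.exp(4j*t)*(255-g))[m].sum())/4), [np.degrees(np.angle((np.exp(4j*t)*(255-g))[(r<b)&(r>a)].sum())/4) for a,b in((.008,.013),(.013,.018))])
rel((.45,-.35,.3,1),(.56,.0,.3,1))
E
```

```text
[ 0.59225614 -0.1756189 ] -1.4355909610126893 [np.float64(-1.7535748441777002), np.float64(-1.377771921450004)]
t 0.1 [ 0.214  -0.6132  0.2216] [-1.799e+02  1.000e-02  1.924e+01] F [-0.08  0.45  0.21] grip 0.0868 0.0
(0.45, -0.35, 0.3, 1) [ 1.0319 -0.5696 -0.2605] [-5.000e-04  1.000e-04  1.014e-01]
(0.56, 0.0, 0.3, 1) [ 1.7626 -1.5502 -0.2589] [-5.000e-04  1.000e-04  1.014e-01]
```

>>> {"fn": "servo_tool", "kwargs": {
  "series": [
    [[0.2, -0.1, -0.26, 0, 0, 0.04, 1], [0.3, -0.16, -0.26, 0, 0, 0.1, 1], [0.4, -0.21, -0.26, 0, 0, 0.1, 1], [0.5, -0.27, -0.26, 0, 0, 0.1, 1], [0.6, -0.33, -0.26, 0, 0, 0.1, 1], [0.7, -0.38, -0.26, 0, 0, 0.1, 1], [0.8, -0.44, -0.26, 0, 0, 0.1, 1], [0.88, -0.49, -0.26, 0, 0, 0.1, 1], [0.95, -0.55, -0.26, 0, 0, 0.1, 1], [0.98, -0.62, -0.26, 0, 0, 0.1, 1], [1, -0.72, -0.26, 0, 0, 0.1, 1], [1, -0.8, -0.26, 0, 0, 0.1, 1]]
  ]
}}

```text
time_s: 1.1
tool_pos: [0.4192, -0.2852, 0.2997]
tool_rot: [-179.9, 0.0, 1.4]
force: [0.0, 0.0, 0.7]
grip_width: 0.0869
grasp_force: 0.0
```

```bash
python3 -c "
from h import *
rel((.53,0,.3,1),(.5285,.215,.25,1))"
```

```text
t 1.1 [ 0.4192 -0.2852  0.2997] [-1.799e+02  4.000e-02  1.430e+00] F [0.01 0.04 0.75] grip 0.0869 0.0
(0.53, 0, 0.3, 1) [ 3.931e-01 -9.410e-01  5.000e-04] [-0.0006  0.0002  0.0024]
(0.5285, 0.215, 0.25, 1) [ 0.4062 -1.6573  0.1684] [-0.0006  0.0002  0.0024]
```

>>> {"fn": "servo_tool", "kwargs": {
  "series": [
    [[0.39, -0.94, 0, 0, 0, 0, 1], [0.39, -0.94, 0, 0, 0, 0, 1], [0.39, -0.94, 0, 0, 0, 0, 1], [0.39, -0.94, 0, 0, 0, 0, 1], [0.39, -0.94, 0, 0, 0, 0, 1], [0.39, -0.94, 0, 0, 0, 0, 1], [0.39, -0.94, 0, 0, 0, 0, 1], [0.39, -0.94, 0, 0, 0, 0, 1], [0.39, -0.94, 0, 0, 0, 0, 1]]
  ]
}}

```text
time_s: 1.85
tool_pos: [0.5296, 0.002, 0.3002]
tool_rot: [-179.9, 0.0, 1.8]
force: [-0.2, 0.5, -0.1]
grip_width: 0.0871
grasp_force: 0.0
```

```bash
python3 -c "
from h import *
rel((.5285,.215,.20,1))"
```

```text
t 1.85 [0.5296 0.002  0.3002] [-1.7986e+02  1.0000e-02  1.7500e+00] F [-0.21  0.54 -0.08] grip 0.0871 0.0
(0.5285, 0.215, 0.2, 1) [ 0.0181 -0.7089  0.3358] [-0.0008  0.      0.0042]
```

>>> {"fn": "servo_tool", "kwargs": {
  "series": [
    [[0.018, -0.71, 0.1, 0, 0, 0.004, 1], [0.018, -0.71, 0.2, 0, 0, 0.004, 1], [0.018, -0.71, 0.3, 0, 0, 0.004, 1], [0.018, -0.71, 0.3358, 0, 0, 0.004, 1], [0.018, -0.71, 0.3358, 0, 0, 0.004, 1], [0.018, -0.71, 0.3358, 0, 0, 0.004, 1], [0.018, -0.71, 0.3358, 0, 0, 0.004, 1], [0.018, -0.71, 0.3358, 0, 0, 0.004, 1], [0.018, -0.71, 0.3358, 0, 0, 0.004, 1], [0.018, -0.71, 0.3358, 0, 0, 0.004, 1]]
  ]
}}

```text
time_s: 2.68
tool_pos: [0.5311, 0.2069, 0.2003]
tool_rot: [179.9, -0.1, 0.3]
force: [0.1, 0.0, 0.9]
grip_width: 0.0869
grasp_force: 0.0
```

```bash
python3 -c "
from h import *
rel((.5285,.215,.101,1),(.5285,.215,.20,1))
c=cam('scene');P=pts(c);z=P[...,2]
m=(np.hypot(P[...,0]-.5285,P[...,1]-.215)<.04)&(z>.118)&(z<.135);print(rect(P,m))
cv2.imwrite('pics/s1.png',c['frame'][:,:,::-1])
"
```

```text
t 2.68 [0.5311 0.2069 0.2003] [ 1.7993e+02 -7.0000e-02  3.2000e-01] F [0.07 0.02 0.85] grip 0.0869 0.0
(0.5285, 0.215, 0.101, 1) [-0.009  -0.0274  0.3311] [ 0.0004 -0.0004 -0.0038]
(0.5285, 0.215, 0.2, 1) [-0.0086 -0.027   0.0011] [ 0.0004 -0.0004 -0.0038]
(114, array([0.5298, 0.2171], dtype=float32), np.float64(0.1256), ((0.5277116894721985, 0.21646253764629364), (0.05597969517111778, 0.016438471153378487), 0.9274424910545349))
```

View pics/s1.png

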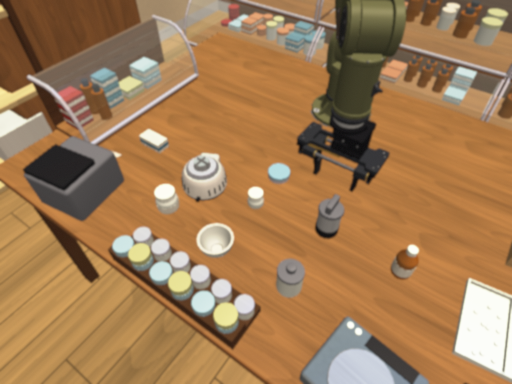

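The picture shows the open gripper at (345,155) hanging above the cup at (330,215). I let it settle, then check.

>>> {"fn": "servo_tool", "kwargs": {
  "series": [
    [[0, 0, 0, 0, 0, 0, 1], [0, 0, 0, 0, 0, 0, 1], [0, 0, 0, 0, 0, 0, 1]]
  ]
}}

```text
time_s: 2.98
tool_pos: [0.5304, 0.2086, 0.2002]
tool_rot: [180.0, -0.0, 0.4]
force: [0.5, 0.8, 0.0]
grip_width: 0.0875
grasp_force: 0.0
```

```bash
python3 -c "
from h import *
rel((.528,.2155,.101,1),(.528,.2155,.20,1))"
```

```text
t 2.98 [0.5304 0.2086 0.2002] [ 1.7998e+02 -5.0000e-02  4.5000e-01] F [0.52 0.79 0.05] grip 0.0875 0.0
(0.528, 0.2155, 0.101, 1) [-0.008  -0.0232  0.3307] [ 0.0001 -0.0003 -0.0031]
(0.528, 0.2155, 0.2, 1) [-0.0078 -0.0232  0.0007] [ 0.0001 -0.0003 -0.0031]
```

>>> {"fn": "servo_tool", "kwargs": {
  "series": [
    [[-0.008, -0.023, 0, 0, 0, -0.003, 1], [-0.008, -0.023, 0.06, 0, 0, -0.003, 1], [-0.008, -0.023, 0.12, 0, 0, -0.003, 1], [-0.008, -0.023, 0.18, 0, 0, -0.003, 1], [-0.008, -0.023, 0.23, 0, 0, -0.003, 1], [-0.008, -0.023, 0.27, 0, 0, -0.003, 1], [-0.008, -0.023, 0.3, 0, 0, -0.003, 1], [-0.008, -0.023, 0.32, 0, 0, -0.003, 1], [-0.008, -0.023, 0.33, 0, 0, -0.003, 1], [-0.008, -0.023, 0.33, 0, 0, -0.003, 1], [-0.008, -0.023, 0.33, 0, 0, -0.003, 1]]
  ]
}}

```text
time_s: 3.9
tool_pos: [0.5279, 0.2164, 0.1013]
tool_rot: [-180.0, -0.0, 1.1]
force: [0.1, -0.9, 1.1]
grip_width: 0.0871
grasp_force: 0.0
```

>>> {"fn": "servo_tool", "kwargs": {
  "series": [
    [[0, 0, 0, 0, 0, 0, 0.5], [0, 0, 0, 0, 0, 0, 0.3], [0, 0, 0, 0, 0, 0, 0.25], [0, 0, 0, 0, 0, 0, 0.2], [0, 0, 0, 0, 0, 0, 0.1], [0, 0, 0, 0, 0, 0, 0], [0, 0, 0, 0, 0, 0, 0], [0, 0, 0, 0, 0, 0, 0], [0, 0, 0, 0, 0, 0, 0], [0, 0, 0, 0, 0, 0, 0]]
  ],
  "grip_force": 40
}}

```text
time_s: 4.73
tool_pos: [0.5275, 0.2161, 0.1008]
tool_rot: [180.0, 0.0, 1.1]
force: [0.2, 0.6, -0.6]
grip_width: 0.0285
grasp_force: 0.0
```

```bash
python3 -c "
from h import *
rel((.528,.2155,.25,-1))"
```

```text
t 4.73 [0.5275 0.2161 0.1008] [179.99   0.     1.06] F [ 0.19  0.58 -0.56] grip 0.0285 0.0
(0.528, 0.2155, 0.25, -1) [ 0.0015  0.0022 -0.4975] [0.     0.     0.0114]
```

>>> {"fn": "servo_tool", "kwargs": {
  "series": [
    [[0, 0, 0, 0, 0, 0, 0], [0, 0, 0, 0, 0, 0, 0], [0, 0, 0, 0, 0, 0, 0], [0, 0, 0, 0, 0, 0, 0], [0, 0, 0, 0, 0, 0, 0], [0, 0, -0.02, 0, 0, 0, 0], [0, 0, -0.08, 0, 0, 0, 0], [0, 0, -0.16, 0, 0, 0, 0], [0, 0, -0.24, 0, 0, 0, 0], [0, 0, -0.32, 0, 0, 0, 0], [0, 0, -0.4, 0, 0, 0, 0], [0, 0, -0.45, 0, 0, 0, 0]]
  ]
}}

```text
time_s: 5.73
tool_pos: [0.5278, 0.2166, 0.2383]
tool_rot: [-180.0, -0.1, 1.1]
force: [0.8, 0.0, -2.8]
grip_width: 0.0159
grasp_force: 40.0
```

```bash
python3 -c "
from h import *
rel((.57,.05,.24,0),(.5925,-.175,.24,-1.4))"
```

```text
t 5.73 [0.5278 0.2166 0.2383] [-1.7997e+02 -1.2000e-01  1.0800e+00] F [ 0.76  0.03 -2.78] grip 0.0159 40.0
(0.57, 0.05, 0.24, 0) [ 0.13    0.5579 -0.0056] [-0.0002 -0.0007  0.006 ]
(0.5925, -0.175, 0.24, -1.4) [ 0.1909  1.3092 -0.0058] [-0.0002 -0.0007  0.0138]
```

>>> {"fn": "servo_tool", "kwargs": {
  "series": [
    [[0.01, 0.04, 0, 0, 0, 0.014, 0], [0.02, 0.1, 0, 0, 0, 0.014, 0], [0.03, 0.18, 0, 0, 0, 0.014, 0], [0.04, 0.27, 0, 0, 0, 0.014, 0], [0.05, 0.36, 0, 0, 0, 0.014, 0], [0.07, 0.45, 0, 0, 0, 0.014, 0], [0.08, 0.54, 0, 0, 0, 0.014, 0], [0.09, 0.63, 0, 0, 0, 0.014, 0], [0.1, 0.72, 0, 0, 0, 0.014, 0], [0.12, 0.8, 0, 0, 0, 0.014, 0], [0.13, 0.88, 0, 0, 0, 0.014, 0], [0.14, 0.95, 0, 0, 0, 0.014, 0]]
  ]
}}

```text
time_s: 6.73
tool_pos: [0.5736, -0.0715, 0.2339]
tool_rot: [180.0, 0.2, -1.7]
force: [0.2, 0.6, -2.4]
grip_width: 0.0158
grasp_force: 40.0
```

>>> {"fn": "servo_tool", "kwargs": {
  "series": [
    [[0.01, 0.07, 0, 0, 0, 0, 0], [0.02, 0.14, 0, 0, 0, 0, 0], [0.03, 0.2, 0, 0, 0, 0, 0], [0.04, 0.26, 0, 0, 0, 0, 0], [0.045, 0.3, 0, 0, 0, 0, 0], [0.05, 0.33, 0, 0, 0, 0, 0], [0.05, 0.35, 0, 0, 0, 0, 0], [0.05, 0.36, 0, 0, 0, 0, 0], [0.05, 0.36, 0, 0, 0, 0, 0], [0.05, 0.36, 0, 0, 0, 0, 0], [0.05, 0.36, 0, 0, 0, 0, 0], [0.05, 0.36, 0, 0, 0, 0, 0]]
  ]
}}

```text
time_s: 7.73
tool_pos: [0.5872, -0.1752, 0.236]
tool_rot: [-180.0, -0.0, -1.4]
force: [0.0, -0.3, -2.6]
grip_width: 0.0155
grasp_force: 40.0
```

```bash
python3 - <<'E'
from h import *
rel((.5925,-.1755,.24,-1.4))
for n in('scene','top'):
    c=cam(n);P=pts(c);z=P[...,2];p=get_obs()['tool_pos']
    cv2.imwrite(f'pics/{n}2.png',c['frame'][:,:,::-1])
    near=np.hypot(P[...,0]-p[0],P[...,1]-p[1])<.045
    zb=p[2]-.101
    for lo,hi in((.09,.1),(.026,.085),(.0,.024)):
        m=near&(z>zb+lo)&(z<zb+hi)
        if m.sum()<10: continue
        q=P[m]; 
        # circle fit
        A=np.c_[2*q[:,:2],np.ones(len(q))]; s=np.linalg.lstsq(A,(q[:,:2]**2).sum(1),rcond=None)[0]
        print(n,lo,len(q),s[:2].round(4),np.sqrt(s[2]+s[:2]@s[:2]).round(4))
E
```

```text
t 7.73 [ 0.5872 -0.1752  0.236 ] [-1.80e+02 -2.00e-02 -1.37e+00] F [ 0.01 -0.33 -2.65] grip 0.0155 40.0
(0.5925, -0.1755, 0.24, -1.4) [ 0.0177  0.0005 -0.0133] [-0.     -0.0001  0.0002]
scene 0.09 193 [ 0.5883 -0.1735] 0.0274
scene 0.026 380 [ 0.5863 -0.1746] 0.0301
scene 0.0 128 [ 0.5864 -0.1745] 0.0309
```

View pics/scene2.png

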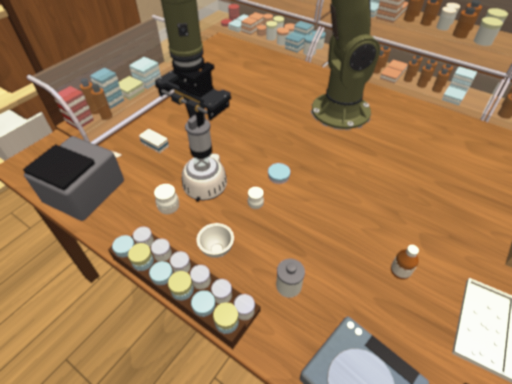

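The cup hangs upright above the mill, at (200,140), with the hub below at (203,165). I correct the xy position and go down to just above the hub.

>>> {"fn": "servo_tool", "kwargs": {
  "series": [
    [[0.018, 0.001, 0, 0, 0, 0, 0], [0.018, 0.001, 0.03, 0, 0, 0, 0], [0.018, 0.001, 0.06, 0, 0, 0, 0], [0.018, 0.001, 0.08, 0, 0, 0, 0], [0.018, 0.001, 0.095, 0, 0, 0, 0], [0.018, 0.001, 0.1, 0, 0, 0, 0], [0.018, 0.001, 0.1, 0, 0, 0, 0], [0.018, 0.001, 0.1, 0, 0, 0, 0], [0.018, 0.001, 0.1, 0, 0, 0, 0]]
  ]
}}

```text
time_s: 8.58
tool_pos: [0.5927, -0.1769, 0.2063]
tool_rot: [180.0, -0.0, -1.5]
force: [0.7, 0.2, -2.8]
grip_width: 0.0161
grasp_force: 40.0
```

```bash
python3 - <<'E'
from h import *
rel((.5925,-.1755,.2,-1.4))
def fit(q):
    A=np.c_[2*q[:,:2],np.ones(len(q))]; s=np.linalg.lstsq(A,(q[:,:2]**2).sum(1),rcond=None)[0]
    return len(q),s[:2].round(4),np.sqrt(s[2]+s[:2]@s[:2]).round(4)
c=cam('scene');P=pts(c);z=P[...,2];p=get_obs()['tool_pos'];zb=p[2]-.101
near=np.hypot(P[...,0]-p[0],P[...,1]-p[1])<.045
print('skirt',fit(P[near&(z>zb+.003)&(z<zb+.024)]),'body',fit(P[near&(z>zb+.028)&(z<zb+.08)]))
c0=dict(np.load('c_scene.npz'));P=pts(c0);z=P[...,2]
d=np.hypot(P[...,0]-.5923,P[...,1]+.1755)
print('hubside',fit(P[(d<.027)&(z>.087)&(z<.101)]),'housing',fit(P[(d<.09)&(z>.01)&(z<.05)&(P[...,0]>.56)]))
d=np.hypot(P[...,0]-.5285,P[...,1]-.2155);print('cup0 skirt',fit(P[(d<.045)&(z>.003)&(z<.024)]),'body',fit(P[(d<.045)&(z>.028)&(z<.08)]))
g=cv2.cvtColor(c['frame'],cv2.COLOR_RGB2BGR)
cv2.imwrite('pics/s3.png',cv2.resize(g[110:210,150:260],(792,720))[:600])
E
```

```text
t 8.58 [ 0.5927 -0.1769  0.2063] [ 1.7998e+02 -5.0000e-02 -1.4600e+00] F [ 0.7   0.22 -2.77] grip 0.0161 40.0
(0.5925, -0.1755, 0.2, -1.4) [-0.0008 -0.0046  0.0209] [ 0.0001 -0.0003 -0.0003]
skirt (120, array([ 0.5917, -0.1764]), np.float64(0.0309)) body (315, array([ 0.5919, -0.1762]), np.float64(0.03))
hubside (87, array([ 0.5938, -0.174 ]), np.float64(0.0188)) housing (442, array([ 0.5949, -0.1736]), np.float64(0.0635))
cup0 skirt (135, array([0.5272, 0.2155]), np.float64(0.0334)) body (279, array([0.5266, 0.216 ]), np.float64(0.0306))
```

View pics/s3.png

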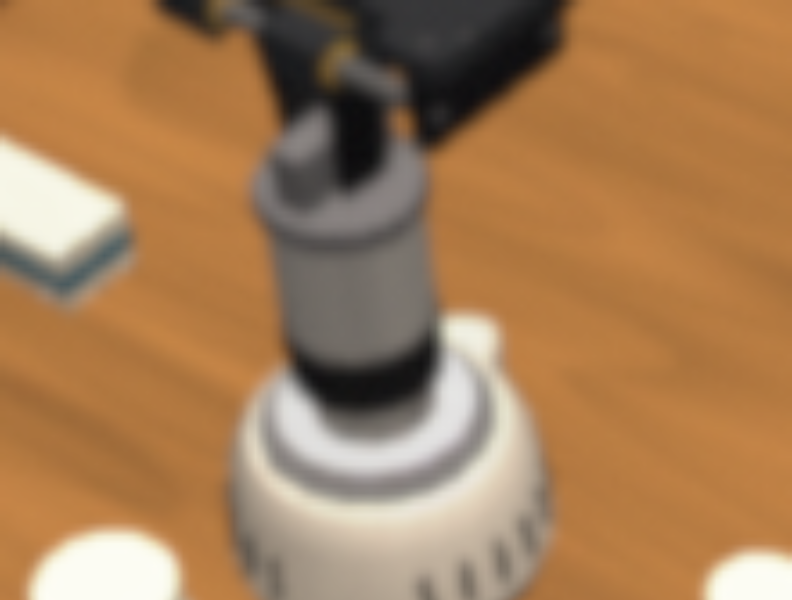

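```bash
python3 - <<'E'
from h import *
c=cam('scene');np.savez('c3',**c); c0=dict(np.load('c_scene.npz')); ax=R(c)[:,0]; print(ax.round(3))
p=get_obs()['tool_pos'];zb=p[2]-.101
def lat(P,m):
    s=(P[m]-np.array([.5923,-.1756,.1]))@ax; return m.sum(),(np.percentile(s,[1,99])*1e3).round(2),(np.percentile(s,[1,99]).mean()*1e3).round(2)
def mk(P,lo,hi,r): return (np.hypot(P[...,0]-.5923,P[...,1]+.1756)<r)&(P[...,2]>lo)&(P[...,2]<hi)
P0=pts(c0);P=pts(c)
print('hubtop',lat(P0,mk(P0,.1,.11,.03)),'ring',lat(P0,mk(P0,.082,.087,.046)))
print('house',lat(P0,mk(P0,.03,.06,.09)))
print('skirt',lat(P,mk(P,zb+.004,zb+.022,.04)),'body',lat(P,mk(P,zb+.03,zb+.08,.04)),'lid',lat(P,mk(P,zb+.087,zb+.096,.04)))
# sub-pixel colour edges along image rows: ring outer and skirt
for nm,cc,x in (('now',c,c['frame']),('0',c0,c0['frame'])):
    h,_,_=None,None,None
# hub slot centre in scene view
g,X,Y=slots(c0); cen=np.array([.5925,-.176])
for k in range(4):
    hub=np.hypot(X-cen[0],Y-cen[1])<.019; th=(g[hub].max()+g[hub].min())/2; m=hub&(g<th); cen=np.array([X[m].mean(),Y[m].mean()])
print('slots scene',cen)
rect_im=slots(c0)[0]; cv2.imwrite('pics/rs.png',np.hstack([rect_im,slots(dict(np.load('c_top.npz')))[0]]))
E
```

```text
[-0.577  0.817 -0.005]
hubtop (np.int64(114), array([-20.91,  21.37]), np.float64(0.23)) ring (np.int64(230), array([-39.48,  39.78]), np.float64(0.15))
house (np.int64(448), array([-61.58,  66.58]), np.float64(2.5))
skirt (np.int64(101), array([-28.79,  30.95]), np.float64(1.08)) body (np.int64(294), array([-29.11,  30.16]), np.float64(0.53)) lid (np.int64(60), array([-32.68,  32.27]), np.float64(-0.21))
slots scene [ 0.59300694 -0.17484605][ WARN:0@1.336] global loadsave.cpp:1063 imwrite_ Unsupported depth image for selected encoder is fallbacked to CV_8U.
```

View pics/rs.png

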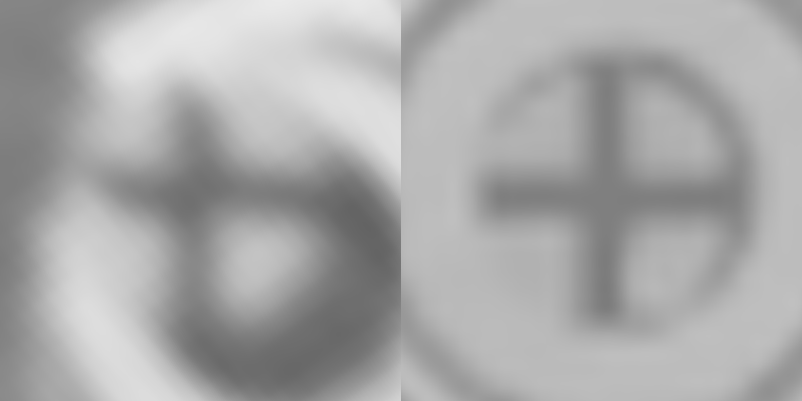

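The two rectified slot views put the crossing at about (195,195) in the left one and (202,197) in the right one. The hub is thus within about 1 mm of the cup axis, so I lower slowly.

>>> {"fn": "servo_tool", "kwargs": {
  "series": [
    [[0, 0, 0.006, 0, 0, 0, 0], [0, 0, 0.012, 0, 0, 0, 0], [0, 0, 0.018, 0, 0, 0, 0], [0, 0, 0.024, 0, 0, 0, 0], [0, 0, 0.03, 0, 0, 0, 0], [0, 0, 0.034, 0, 0, 0, 0], [0, 0, 0.034, 0, 0, 0, 0]]
  ]
}}

```text
time_s: 9.27
tool_pos: [0.5922, -0.1768, 0.1951]
tool_rot: [-180.0, 0.0, -1.5]
force: [0.6, 0.5, -2.5]
grip_width: 0.0159
grasp_force: 40.0
```

>>> {"fn": "servo_tool", "kwargs": {
  "series": [
    [[0, 0, 0.005, 0, 0, 0, 0], [0, 0, 0.01, 0, 0, 0, 0], [0, 0, 0.015, 0, 0, 0, 0], [0, 0, 0.02, 0, 0, 0, 0], [0, 0, 0.025, 0, 0, 0, 0], [0, 0, 0.03, 0, 0, 0, 0], [0, 0, 0.03, 0, 0, 0, 0]]
  ]
}}

```text
time_s: 9.85
tool_pos: [0.5922, -0.1768, 0.1862]
tool_rot: [-180.0, 0.0, -1.5]
force: [0.2, 0.0, -3.3]
grip_width: 0.0157
grasp_force: 40.0
```

No contact force at 85 mm, so the splines have entered. I keep pressing.

>>> {"fn": "servo_tool", "kwargs": {
  "series": [
    [[0, 0, 0.004, 0, 0, 0, 0], [0, 0, 0.008, 0, 0, 0, 0], [0, 0, 0.012, 0, 0, 0, 0], [0, 0, 0.016, 0, 0, 0, 0], [0, 0, 0.02, 0, 0, 0, 0], [0, 0, 0.022, 0, 0, 0, 0], [0, 0, 0.022, 0, 0, 0, 0], [0, 0, 0.022, 0, 0, 0, 0]]
  ]
}}

```text
time_s: 10.52
tool_pos: [0.5928, -0.1768, 0.1808]
tool_rot: [180.0, -0.1, -1.5]
force: [-1.2, 0.7, 5.1]
grip_width: 0.0158
grasp_force: 40.0
```

>>> {"fn": "servo_tool", "kwargs": {
  "series": [
    [[0, 0, 0.004, 0, 0, 0, 0], [0, 0, 0.007, 0, 0, 0, 0], [0, 0, 0.01, 0, 0, 0, 0], [0, 0, 0.01, 0, 0, 0, 0], [0, 0, 0.01, 0, 0, 0, 0], [0, 0, 0.01, 0, 0, 0, 0]]
  ]
}}

```text
time_s: 11.02
tool_pos: [0.593, -0.1769, 0.1797]
tool_rot: [179.9, -0.1, -1.5]
force: [-5.3, 1.8, 11.8]
grip_width: 0.0157
grasp_force: 40.0
```

>>> {"fn": "servo_tool", "kwargs": {
  "series": [
    [[-0.002, 0, 0.003, 0, 0, 0, 0], [-0.003, 0, 0.006, 0, 0, 0, 0], [-0.003, 0, 0.008, 0, 0, 0, 0], [-0.003, 0, 0.008, 0, 0, 0, 0], [-0.003, 0, 0.008, 0, 0, 0, 0], [-0.003, 0, 0.008, 0, 0, 0, 0]]
  ]
}}

```text
time_s: 11.52
tool_pos: [0.593, -0.1769, 0.1796]
tool_rot: [179.9, -0.3, -1.5]
force: [-6.0, 1.7, 20.6]
grip_width: 0.0155
grasp_force: 40.0
```

```bash
python3 - <<'E'
from h import *
rel()
c=cam('scene');P=pts(c);z=P[...,2]
d=np.hypot(P[...,0]-.592,P[...,1]+.176)
m=(d<.036)&(z>.165)&(z<.185);print('lid z',np.median(z[m]),m.sum(),np.percentile(z[m],[10,50,90]))
for lo,hi in((.105,.155),):
    q=P[(d<.04)&(z>lo)&(z<hi)];A=np.c_[2*q[:,:2],np.ones(len(q))];s=np.linalg.lstsq(A,(q[:,:2]**2).sum(1),rcond=None)[0];print(s)
g=c['frame'][:,:,::-1]
cv2.imwrite('pics/s4.png',cv2.resize(g[110:210,150:260],(660,600)))
E
```

```text
t 11.52 [ 0.593  -0.1769  0.1796] [179.87  -0.26  -1.46] F [-6.    1.67 20.62] grip 0.0155 40.0
lid z 0.17628215068206443 217 [0.16985768 0.17628215 0.17912676]
[ 0.5915801  -0.17660415 -0.38022561]
```

View pics/s4.png

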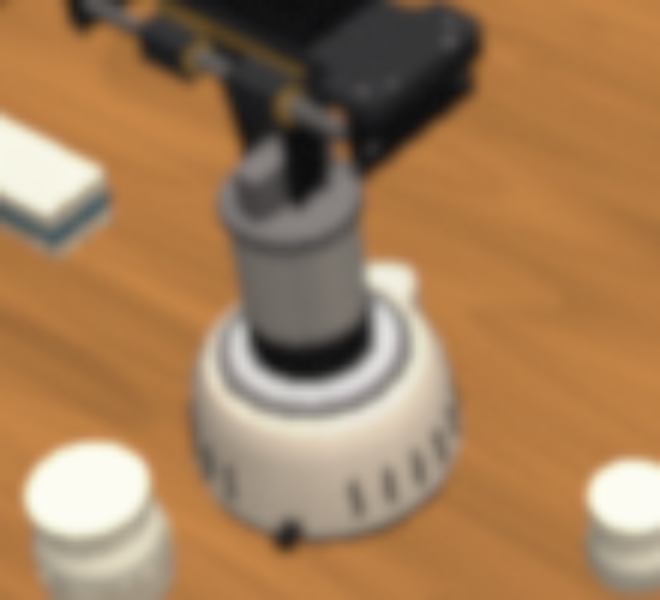

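The skirt sits flush on the pressed ring at (310,355). The lid top is at 0.176 m, which is 79 + 97 mm, and the force rose to 20 N without further travel, so the cup is fully home.

```bash
python3 -c "
from h import *
print(env.sign_off())"
```

```text
the job is handed in; nothing more can be done
None
```

The grinding cup is seated on the mill with its splines in the slots, held fully down in the gripper at about 20 N with the lid top at the height expected when home; the job was handed in at about 11.5 s and no verdict was returned.

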